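Refit the two interlocking blocks in the block heater and latch them

ROBOT

A 6-joint arm with a two-finger parallel gripper is mounted at the origin on a cart in front of the work surface, level with it; the furniture and walls round the work are solid. World frame = base frame: x ahead of the robot, y to its left, z up, the work surface at z = 0. Lengths are in m, angles in rad, forces in N, time in s.
With the tool pointing down it reaches from about 0.4 to 0.925 m from the base axis. Payload 3.4 kg.
Tool frame: the origin (TCP) lies at the very end of the fingers, on their centre line; the grasp point (between the pads) lies 19 mm behind it; z points along the fingers, y is the line along which they close (so a half turn about z gives the same grasp; the last joint's range is limited). The gripper opens to 85 mm and grips with 20 to 120 N. Pads are 22 mm wide; open, the fingers measure 114 mm over their backs; the gripper's body (76 mm by 85 mm) begins 54 mm behind the grasp point. The pads swing forward as they close: fully open they stand 13 mm farther back than shut.
Start: joints at [-1.242, 0.307, 1.506, -0, 1.328, -0.073], TCP at [0.225, -0.529, 0.231] pointing down, gripper open.
Joint ranges: [-3.12, 3.12], [-1.05, 2.28], [0.14, 2.33], [-1.42, 4.57], [0.1, 2.73], [-2.68, 2.68]. Speed limits (rad/s): [2.57, 2.57, 3.14, 3.14, 3.14, 3.14].

INTERFACE

Orientations are given as a 3x3 rotation matrix whose columns are the frame's x, y, z axes.
In Python, from rig import readout, optics, arm gives the robot as it stands.
- The arm moves only by the tool send_rows, never from a script. Its argument "series" is text: rows parted by semicolons, each of 7 numbers parted by spaces: the shift along the tool's x, y, z in mm, then the turn, a rotation vector about the tool's x, y, z in rad, then the opening, from 0 (shut) to 1 (fully open). In form: tx ty tz ax ay az jaw; .... A call has 1 to 12 rows; each row shifts and turns the commanded pose from where the row before left it, along the tool's axes as they then stand; what a row does not reach is not made up. A row lasts 1/10 s, in which the tool goes at most 50 mm and 8.59 degrees, less where a joint would pass 70% of its speed; a pose out of reach is approached as far as the arm can. A call with a gripper value outside its range is refused whole. The fingers move at their own pace and stop on an object; "squeeze" is the grip in N (left out, the last holds). Time passes only in rows, so rows that do not move let the fingers close. It gives the time, the measured TCP pose, the force, the opening and the grip force at its end, in the units of the state.
- readout.observe(): the state, without advancing time (a new reading comes with each control period).
- optics.capture(name): name is "scene" or "top"; returns a dict with "pixels" (480x640x3 uint8, blue, green, red), "depth" (480x640 float32, m along the optical axis (not along the pixel's ray), 0 where there is no reading), "intrinsics" (3x3 intrinsics, pixels), "D" ([k1, k2, p1, p2, k3] as OpenCV has them; the pictures are not rectified), "world_to_cam" (4x4, takes a point from world to camera coordinates). Camera axes: x right, y down, z forward; pixel columns grow to the right and rows downward; lengths in m; the calibration is good to about 2 mm. A picture is of the moment at which its call begins.
- arm.sign_off(): hands the job in; it is judged then, once.
The state is a dict: "clock": time; "qpos": joint angles; "qvel": joint speeds; "joint_torque": joint torques, N m; "tcp_pos": TCP position; "tcp_rot": TCP orientation; "wrist_force": force on the tool from outside, world axes, zero at the start; "wrist_torque": the same for the moment, N m; "grip_width": finger opening in m; "gripper_force": force on a finger pad.
Only numpy, scipy, OpenCV 4.12 (cv2) and the standard library are available. Lean on these libraries where they do the work, as an engineer would, in place of code of your own. Each camera call takes 0.05 s, during which the arm holds its last target. There are 200 camera calls.

TASK

The two aluminium blocks of the shaking block heater have been cleaned; put both back into its well so that they key together like jigsaw pieces and lie fully down, flush with the heater's deck, then swing the retaining latch all the way over the joint between them so that they cannot shake out. Leave the other things on the bench standing where they are.

Things in the scene. Friction and masses are not known exactly. Their poses are not given: they have to be found in the camera images.
- heater: White block heater, 164 (its x) x 200 (its y) x 62 mm high, fixed on the bench, control panel on its -x side. Origin under its centre, z up. The blocks fill its well in one way only: tongue block at the well's +y end, notch block at the -y end, their x and y axes along the heater's, tops flush with the deck.
- well (a point): Centre of the mouth of the heater's well, level with the deck (62 mm above the bench); axes as the heater's. The well is 93 (x) x 153 (y) mm, 30 mm deep, with plain upright walls. An upright rib, 8 mm wide (x -24 to -16 mm from here), 5 mm proud, runs down its +y end wall.
- tongue_home (a point): Point on the well's floor, 36 mm to +y and 30 mm below the well point, where the origin of the tongue block comes to rest; axes as the heater's.
- notch_home (a point): Point on the well's floor, 25 mm to -y and 30 mm below the well point, where the origin of the notch block comes to rest; axes as the heater's.
- tongue_block: Loose aluminium block, about 0.36 kg, 30 mm high. Origin: mid underside. Outline in mm: body x -45 to 45, y -9 to 39; from it a dovetail tongue reaches to y -39 (neck 26 wide, end 38 wide, centred on x 8). Groove in the +y face (x -26 to -14, 7.5 deep) for the well's rib. Foot bevelled 3 mm all round. Home, it has 1.5 mm play to the walls and 2 mm to the other block.
- tongue_handle (a point): Centre of the bar of the tongue block's steel lifting handle, over the block's centre of mass: at block x 0, y 8 mm, 54 mm above its underside. Flat bar along the block's x, 44 long, 10 wide (y), 12 mm high, on two posts; its top is 30 mm above the block's top.
- notch_block: Loose aluminium block, about 0.42 kg, 30 mm high. Origin: mid underside. Outline in mm: x -45 to 45, y -50 to 50, with a dovetail notch 30.5 deep in the +y side that goes round the other block's tongue with 2 mm play; the arm left on the -x side is the wider one. Foot bevelled 3 mm all round; 1.5 mm play to the walls.
- notch_handle (a point): Centre of the bar of the notch block's steel lifting handle, over the block's centre of mass: at block x 0, y -11 mm, 54 mm above its underside. Bar as on the tongue block: 44 long along the block's x, 10 wide, 12 mm high, its top 30 mm above the block's top.
- latch (a joint): Flat steel latch, 42 x 20 mm, on an upright pivot on the front of the deck, 66.5 mm to -x and 26 mm to +y of the well point. 0: points to the heater's -y, beside the well. Grows counter-clockwise from above; 1.57: points to +x over the blocks' joint. Stops at -0.25 and 1.60. About 1 N at the knob moves it and it stays put. It passes 2.6 mm above the deck.
- latch_knob (a point): Middle of the latch's round black knob, 26 mm from the pivot: 14 mm across, upright, its top 90 mm above the bench, the latch plate's top 69 mm. This point is 82 mm above the bench and moves with the latch.
- timer: White lab timer, 60 x 64 x 16 mm, lying on the bench; a bystander. Origin under its centre.
- jar: White screw-cap specimen jar, 66 mm across, 70 mm high, right of the heater towards the back; a bystander. Origin under its centre.
- petri: Lidded petri dish, 64 mm across, 16 mm high, beside that jar; a bystander. Origin under its centre.

How it is judged:
On the way, in this order (a step that is already met when the one before it is completed fails the run):
1. one of the blocks lies home in the well, flush (((horizontal distance between tongue_block and tongue_home below 0.006 m and z of tongue_block in the frame of tongue_home below 0.0025 m and angle between the x axis of tongue_block and the x axis of tongue_home, either way round below 0.07 rad and angle between tongue_block's own z axis and vertical below 0.04 rad) or (horizontal distance between notch_block and notch_home below 0.006 m and z of notch_block in the frame of notch_home below 0.0025 m and angle between the x axis of notch_block and the x axis of notch_home, either way round below 0.07 rad and angle between notch_block's own z axis and vertical below 0.04 rad))), for 0.2 s.
2. both blocks lie home in the well, interlocked and flush (horizontal distance between tongue_block and tongue_home below 0.006 m and z of tongue_block in the frame of tongue_home below 0.0025 m and angle between the x axis of tongue_block and the x axis of tongue_home, either way round below 0.07 rad and angle between each of tongue_block, notch_block's own z axis and vertical below 0.04 rad and horizontal distance between notch_block and notch_home below 0.006 m and z of notch_block in the frame of notch_home below 0.0025 m and angle between the x axis of notch_block and the x axis of notch_home, either way round below 0.07 rad), for 0.2 s.
3. the latch is swung over the joint between the blocks (all of step 2 and value of joint latch above 1.4 rad), for 0.2 s.
At the end, for the whole second after the job is handed in: Both blocks lie at rest in the well at their homes (within 6 mm sideways, tops within 2.5 mm of flush, turned no more than 0.07 rad and tilted no more than 0.04 rad), and the latch has been turned past 1.4 rad, over the joint between them (all of step 3 and linear speed of each of tongue_block, notch_block below 0.02 m/s); the robot touches nothing.
It fails at once if the timer is pushed more than 3 cm from its place (distance of timer from where it was at the start of the episode above 0.03 m).
It fails at once if the jar is pushed more than 3 cm from its place (distance of jar from where it was at the start of the episode above 0.03 m).
It fails at once if the petri dish is pushed more than 3 cm from its place (distance of petri from where it was at the start of the episode above 0.03 m).
It also fails if it takes over 72 s, if anything falls off the work surface, if the arm or the gripper's body presses on something with over 40 N, if the wrist force passes 120 N, or if a joint passes its speed limit or range.

## Working session

There is one attempt and no reset: what is moved stays moved. The work goes in short steps, Python scripts to look and compute and a tool call to move; the robot and the scene stay as the last step left them, time stands still between calls to the robot, and variables do not carry over. Pictures are saved under pics/ and viewed, at most 10 in all, crops included, and the job is handed in when it is done.

Besides the shell and the picture viewer there is one more tool, called after "Request:" by a JSON object that holds its "name" and its "arguments", one argument or row to a line. send_rows: Moves the arm, as the interface text tells. Its arguments: {"type":"object","properties":{"series":{"type":"string"},"squeeze":{"type":"number"}},"required":["series"]}

```bash
mkdir -p pics; cat > h.py <<'E'
import numpy as np, cv2
from rig import readout, optics, arm
def cap(n,save=None):
    c=optics.capture(n)
    if save: cv2.imwrite('pics/'+save,c['pixels'])
    return c
def world(c,uv,z=None):
    """uv Nx2 -> world pts; on plane z, or by depth if z None"""
    uv=np.asarray(uv,float).reshape(-1,2)
    n=cv2.undistortPoints(uv.reshape(-1,1,2),c['intrinsics'],c['D']).reshape(-1,2)
    T=np.linalg.inv(c['world_to_cam']); r=np.c_[n,np.ones(len(n))]
    d=r@T[:3,:3].T; o=T[:3,3]
    if z is None:
        s=np.array([c['depth'][int(round(v)),int(round(u))] for u,v in uv])
    else: s=(z-o[2])/d[:,2]
    return o+d*s[:,None]
def cloud(c):
    v,u=np.nonzero(c['depth']>0)
    return world(c,np.c_[u,v]),u,v
E
python3 - <<'E'
from h import *
for n in ['top','scene']:
    c=cap(n,n+'1.png'); T=np.linalg.inv(c['world_to_cam']); print(n,T[:3,3].round(3),T[:3,2].round(2),c['intrinsics'][0,0],(c['depth']>0).mean())
E
```

```text
top [ 0.327 -0.124  1.209] [ 0.17 -0.01 -0.98] 619.1732545067812 0.9959244791666667
scene [-0.026  0.791  0.765] [ 0.44 -0.73 -0.53] 576.7528290937205 0.99587890625
```

View pics/top1.png

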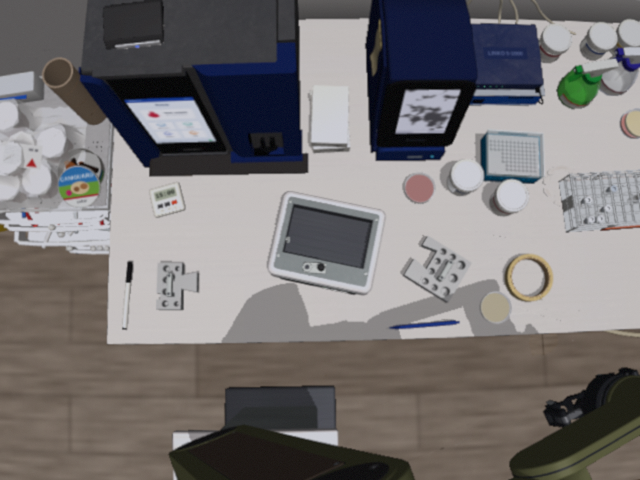

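View pics/scene1.png

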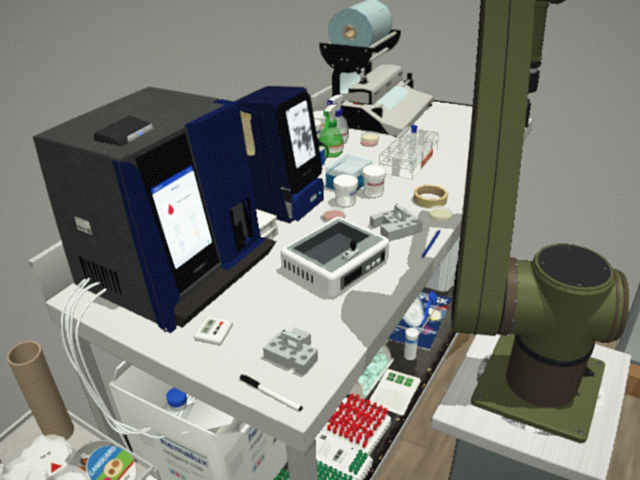

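Top view: heater at about (325,242) px, tongue block (177,286), notch block (437,267), latch knob (317,267), timer (167,200), jar and petri further right. Image up is world +x, image left is world +y.

```bash
python3 - <<'E'
from h import *
c=cap('top'); P,u,v=cloud(c); H=np.zeros((480,640)); H[v,u]=P[:,2]
def rect(m,z,name,box):
    b=np.zeros_like(m,np.uint8); x0,y0,x1,y1=box; b[y0:y1,x0:x1]=m[y0:y1,x0:x1]
    cs,_=cv2.findContours(b,cv2.RETR_EXTERNAL,cv2.CHAIN_APPROX_NONE); k=max(cs,key=cv2.contourArea)
    zz=np.median(H[b>0]); W=world(c,k.reshape(-1,2),z)[:,:2].astype(np.float32)
    r=cv2.minAreaRect(W*1000); print(name,'zmed',zz.round(4),'n',b.sum(),'c',np.round(r[0],1),'size',np.round(r[1],1),'ang',round(r[2],2))
T=(150,250,210,320);N=(395,230,478,305);E=(260,185,392,300)
for n,b in (('tongue',T),('notch',N)):
    rect((H>.02)&(H<.04),.03,n+' top',b); rect((H>.048)&(H<.075),.06,n+' bar',b)
rect((H>.05)&(H<.075),.062,'heater',E); rect((H>.02)&(H<.045),.062,'well',(280,195,380,280)); rect((H>.078),.09,'knob',E)
rect((H>.010)&(H<.02),.016,'timer',(140,170,195,225))
p=c['pixels']
a=cv2.resize(p[225:310,395:480],(395,395),interpolation=3); b=cv2.resize(p[250:320,145:215],(395,395),interpolation=3)
cv2.imwrite('pics/crop.png',np.hstack([a,b]))
E
```

```text
tongue top zmed 0.0297 n 1162 c [430.1 141.9] size [79.5 88.8] ang 88.92
tongue bar zmed 0.0593 n 146 c [430.5 149.8] size [43.4 11.5] ang 0.65
notch top zmed 0.0296 n 1709 c [ 451.9 -360.3] size [101.2  92.7] ang 56.23
notch bar zmed 0.0591 n 127 c [ 444.7 -369.7] size [11.  44.1] ang 56.14
heater zmed 0.0612 n 5170 c [ 504.2 -146.8] size [197.  165.7] ang 76.66
well zmed 0.032 n 3719 c [ 515.2 -149.4] size [149.3  90.8] ang 76.55
knob zmed 0.0894 n 48 c [ 454.  -135.4] size [10.9 14.6] ang 88.64
timer zmed 0.0143 n 842 c [605.1 167.7] size [60.5 63.9] ang 14.8
```

View pics/crop.png

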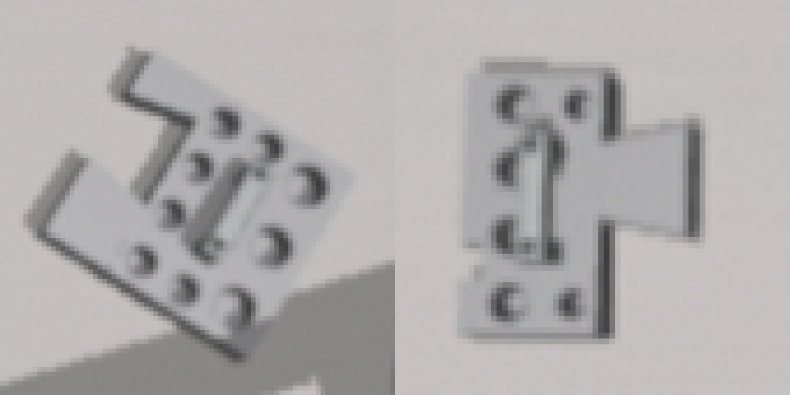

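Crop: the notch block (left) has its notch facing upper left with the wider arm below, so its +y is at 56° in world. The tongue block (right) has its tongue pointing right (world −y), so it is nearly aligned. I'll grasp the notch block first.

```bash
cat >> h.py <<'E'
def plan(p,yaw):
    """turn about tool z, then shift in the turned tool frame; yaw = world deg of tool y (mod 180)"""
    s=readout.observe(); R=s['tcp_rot']; cur=np.degrees(np.arctan2(R[1,1],R[0,1]))
    d=(yaw-cur+90)%180-90; az=-np.radians(d)
    # desired: exactly down
    y=np.array([np.cos(np.radians(cur+d)),np.sin(np.radians(cur+d)),0]); z=np.array([0,0,-1.]); Rd=np.c_[np.cross(y,z),y,z]
    rv=cv2.Rodrigues(np.ascontiguousarray(R.T@Rd))[0].ravel()
    print('t',round(s['clock'],2),'tcp',(s['tcp_pos']*1000).round(1),'yaw',round(cur,2),'turn',rv.round(4),'shift mm',(Rd.T@(np.asarray(p)-s['tcp_pos']*1000)).round(1),'F',np.round(s['wrist_force'],1),'q',np.round(s['qpos'],2),'w',round(s['grip_width'],4))
E
python3 -c "
from h import *
plan([445.3,-369.5,100],56.2)"
```

```text
t 0.15 tcp [ 224.7 -528.7  230.6] yaw -66.98 turn [-1.500e-03  7.000e-04  9.917e-01] shift mm [  94.7 -255.   130.6] F [ 0.1 -0.4 -0.1] q [-1.24  0.31  1.51  0.    1.33 -0.07] w 0.0854
```

Request:
{"name": "send_rows", "arguments": {
  "series": "0 0 0 0 0 0.124 0.5;0 0 0 0 0 0.124 0.5;0 0 0 0 0 0.124 0.5;0 0 0 0 0 0.124 0.5;0 0 0 0 0 0.124 0.5;0 0 0 0 0 0.124 0.5;0 0 0 0 0 0.124 0.5;0 0 0 0 0 0.124 0.5",
  "squeeze": 60
}}

```text
clock: 0.95
tcp_pos: [0.2248, -0.5289, 0.2309]
tcp_rot: [[0.828, -0.561, -0.0], [-0.561, -0.828, 0.001], [-0.001, -0.001, -1.0]]
wrist_force: [-0.0, 0.2, -0.4]
grip_width: 0.0426
gripper_force: 0.0
```

Request:
{"name": "send_rows", "arguments": {
  "series": "13 -36 0 0 0 0 0.5;13 -36 15 0 0 0 0.5;13 -36 20 0 0 0 0.5;13 -36 20 0 0 0 0.5;13 -36 20 0 0 0 0.5;13 -36 20 0 0 0 0.5;14 -36 20 0 0 0 0.5;0 0 0 0 0 0 0.5;0 0 0 0 0 0 0.5"
}}

```text
clock: 1.85
tcp_pos: [0.4416, -0.3701, 0.1154]
tcp_rot: [[0.832, -0.554, -0.002], [-0.554, -0.832, 0.001], [-0.002, 0.0, -1.0]]
wrist_force: [-0.4, 0.1, -0.6]
grip_width: 0.043
gripper_force: 0.0
```

```bash
python3 -c "
from h import *
plan([445.3,-369.5,37],56.2)"
```

```text
t 1.85 tcp [ 441.6 -370.1  115.4] yaw -123.67 turn [0.0001 0.0023 0.0022] shift mm [ 2.8 -2.5 78.4] F [-0.4  0.1 -0.6] q [-0.77  0.42  1.65 -0.    1.07  1.39] w 0.043
```

Request:
{"name": "send_rows", "arguments": {
  "series": "3 -2.5 18 0 0 0.002 0.5;0 0 20 0 0 0 0.5;0 0 20 0 0 0 0.5;0 0 15 0 0 0 0.5;0 0 5 0 0 0 0.5;0 0 0 0 0 0 0.5;0 0 0 0 0 0 0;0 0 0 0 0 0 0;0 0 0 0 0 0 0;0 0 0 0 0 0 0;0 0 0 0 0 0 0;0 0 0 0 0 0 0"
}}

```text
clock: 3.05
tcp_pos: [0.4461, -0.3714, 0.0396]
tcp_rot: [[0.83, -0.558, 0.002], [-0.558, -0.83, -0.002], [0.002, 0.001, -1.0]]
wrist_force: [-0.4, -0.4, 5.9]
grip_width: 0.0087
gripper_force: 59.8
```

```bash
python3 -c "
from h import *
plan([445.3,-369.5,150],56.2)
c=cap('scene','s2.png');cv2.imwrite('pics/s2c.png',cv2.resize(c['pixels'][100:330,250:500],None,fx=2.4,fy=2.4))"
```

```text
t 3.05 tcp [ 446.1 -371.4   39.6] yaw -123.91 turn [ 0.0007 -0.0024 -0.002 ] shift mm [  -1.7   -1.1 -110.4] F [-0.4 -0.4  5.9] q [-0.77  0.52  1.72 -0.    0.9   1.4 ] w 0.0087
```

View pics/s2c.png

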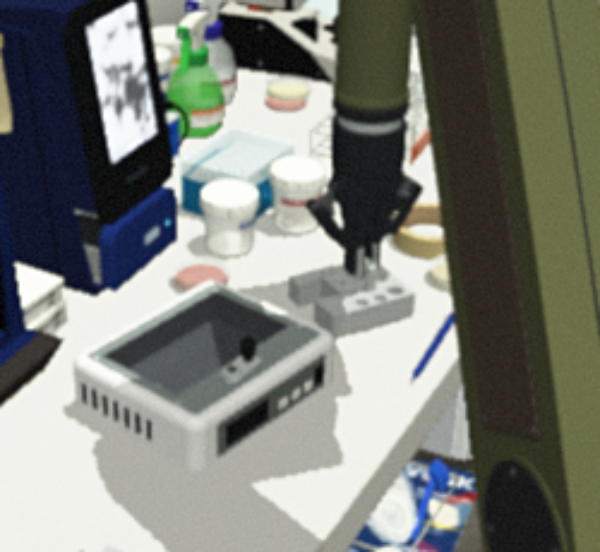

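The notch handle is gripped between the pads at width 8.7 mm. Next I lift it straight up.

Request:
{"name": "send_rows", "arguments": {
  "series": "0 0 -5 0 0 0 0;0 0 -15 0 0 0 0;0 0 -25 0 0 0 0;0 0 -25 0 0 0 0;0 0 -25 0 0 0 0;0 0 -12 0 0 0 0;0 0 -4 0 0 0 0;0 0 0 0 0 0 0;0 0 0 0 0 0 0"
}}

```text
clock: 4.0
tcp_pos: [0.4446, -0.3698, 0.1479]
tcp_rot: [[0.83, -0.558, -0.002], [-0.558, -0.83, 0.002], [-0.003, -0.001, -1.0]]
wrist_force: [-0.4, -0.1, -4.8]
grip_width: 0.0086
gripper_force: 58.7
```

```bash
python3 - <<'E'
from h import *
c=cap('top'); p=c['pixels']
# refine well mouth with colour: dark interior; wall/deck edges along heater axes
a=np.radians(76.6); ex=np.array([np.sin(a),-np.cos(a)]); ey=np.array([np.cos(a),np.sin(a)])
w0=np.array([517.,-150.])
def proj(q):
    q=np.c_[q,np.full(len(q),62.)]/1000
    return cv2.projectPoints(q,cv2.Rodrigues(np.ascontiguousarray(c['world_to_cam'][:3,:3]))[0],c['world_to_cam'][:3,3],c['intrinsics'],c['D'])[0].reshape(-1,2)
g=cv2.cvtColor(p,cv2.COLOR_BGR2GRAY).astype(np.float32)
for nm,n,t,half,rng in (('+x',ex,ey,46.5,60),('-x',-ex,ey,46.5,60),('+y',ey,ex,76.5,30),('-y',-ey,ex,76.5,30)):
    out=[]
    ss=np.arange(-12,12.1,.5)
    for k in np.linspace(-rng,rng,25):
        q=w0+k*t+np.outer(half+ss,n); uv=proj(q).astype(np.float32)
        pr=cv2.remap(g,uv[:,:1],uv[:,1:],cv2.INTER_LINEAR).ravel(); d=np.gradient(cv2.GaussianBlur(pr[:,None],(1,5),0).ravel())
        i=np.argmax(d); out.append((k,ss[i],d[i]))
    o=np.array(out); med=np.median(o[:,1]); ok=abs(o[:,1]-med)<2
    f=np.polyfit(o[ok,0],o[ok,1],1); print(nm,'off',f[1].round(2),'slope deg',np.degrees(np.arctan(f[0])).round(2),ok.sum(),o[:,2].mean().round(1))
th=np.radians
plan([517-8.3,-150-35,155],76.6)
E
```

```text
+x off -0.24 slope deg -0.21 25 12.7
-x off 1.8 slope deg 0.04 25 8.6
+y off 1.01 slope deg 0.26 22 10.6
-y off 0.39 slope deg 0.4 19 11.5
t 4.05 tcp [ 444.5 -369.8  147.7] yaw -123.93 turn [-0.0011  0.003  -0.3583] shift mm [  19.6 -194.6   -7.3] F [-0.7  0.9 -4.5] q [-0.77  0.39  1.61  0.    1.15  1.4 ] w 0.0087
```

Request:
{"name": "send_rows", "arguments": {
  "series": "0 0 0 0 0 -0.09 0;0 0 0 0 0 -0.09 0;0 0 0 0 0 -0.09 0;0 0 0 0 0 -0.088 0;2 -20 0 0 0 0 0;3 -35 0 0 0 0 0;4 -35 0 0 0 0 0;4 -35 0 0 0 0 0;4 -35 0 0 0 0 0;3 -25 0 0 0 0 0;0 -10 0 0 0 0 0;0 0 0 0 0 0 0"
}}

```text
clock: 5.25
tcp_pos: [0.5097, -0.1841, 0.1483]
tcp_rot: [[0.973, -0.23, -0.002], [-0.23, -0.973, 0.001], [-0.002, -0.0, -1.0]]
wrist_force: [-0.6, 0.3, -4.8]
grip_width: 0.0087
gripper_force: 58.9
```

```bash
python3 -c "
from h import *
plan([509.2,-184.9,105],76.6)"
```

```text
t 5.25 tcp [ 509.7 -184.1  148.3] yaw -103.28 turn [-0.0004  0.0022  0.002 ] shift mm [-0.3  0.8 43.3] F [-0.6  0.3 -4.8] q [-0.42  0.34  1.69 -0.    1.12  1.38] w 0.0087
```

Request:
{"name": "send_rows", "arguments": {
  "series": "-0.5 0.8 12 0 0 0.002 0;0 0 12 0 0 0 0;0 0 10 0 0 0 0;0 0 8 0 0 0 0;0 0 0 0 0 0 0;0 0 0 0 0 0 0"
}}

```text
clock: 5.85
tcp_pos: [0.5092, -0.1866, 0.1069]
tcp_rot: [[0.972, -0.235, -0.001], [-0.235, -0.972, 0.0], [-0.001, -0.0, -1.0]]
wrist_force: [0.5, -0.7, -5.2]
grip_width: 0.0083
gripper_force: 58.8
```

```bash
python3 -c "
from h import *
plan([509.2,-184.9,105],76.6)
c=cap('top');d=cap('scene')
a=cv2.resize(c['pixels'][180:305,255:395],(390,348),interpolation=2);b=cv2.resize(d['pixels'][195:305,265:405],(400,314),interpolation=2)
b=cv2.copyMakeBorder(b,0,34,0,0,0)
cv2.imwrite('pics/hov.png',np.hstack([a,b]))"
```

```text
t 5.85 tcp [ 509.2 -186.6  106.9] yaw -103.56 turn [-0.0001  0.0008 -0.0029] shift mm [-0.4 -1.6  1.9] F [ 0.5 -0.7 -5.2] q [-0.43  0.39  1.74 -0.    1.02  1.38] w 0.0083
```

View pics/hov.png

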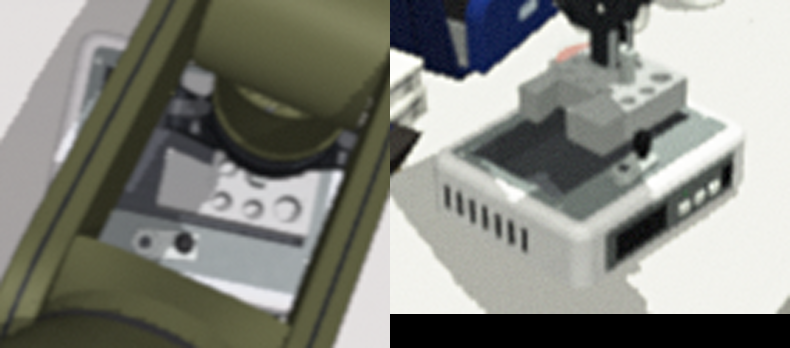

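The block hovers squarely over the well's −y part: in the top crop it sits parallel to the deck edge at around (250,200), and the scene view agrees. I descend gently and watch the force.

Request:
{"name": "send_rows", "arguments": {
  "series": "0 -1 2 0 0 0 0;0 0 4 0 0 0 0;0 0 4 0 0 0 0;0 0 0 0 0 0 0;0 0 0 0 0 0 0"
}}

```text
clock: 6.45
tcp_pos: [0.5095, -0.1852, 0.0971]
tcp_rot: [[0.972, -0.234, -0.0], [-0.234, -0.972, 0.0], [-0.0, -0.0, -1.0]]
wrist_force: [-0.3, 0.0, -4.9]
grip_width: 0.0083
gripper_force: 58.9
```

```bash
python3 -c "
from h import *
plan([509.2,-184.9,85],76.6)"
```

```text
t 6.45 tcp [ 509.5 -185.2   97.1] yaw -103.53 turn [-0.0002  0.0004 -0.0022] shift mm [-0.4 -0.2 12.1] F [-0.3  0.  -4.9] q [-0.43  0.4   1.75  0.    0.99  1.38] w 0.0083
```

Request:
{"name": "send_rows", "arguments": {
  "series": "0 0 4 0 0 -0.002 0;0 0 4 0 0 0 0;0 0 4 0 0 0 0;0 0 4 0 0 0 0;0 0 3 0 0 0 0;0 0 0 0 0 0 0"
}}

```text
clock: 7.05
tcp_pos: [0.5095, -0.1852, 0.0777]
tcp_rot: [[0.973, -0.232, -0.001], [-0.232, -0.973, 0.0], [-0.001, -0.0, -1.0]]
wrist_force: [-0.2, 0.5, -5.7]
grip_width: 0.0089
gripper_force: 58.8
```

```bash
python3 -c "
from h import *
plan([509.2,-184.9,71.6],76.6)"
```

```text
t 7.05 tcp [ 509.5 -185.2   77.7] yaw -103.43 turn [-0.0002  0.0007 -0.0005] shift mm [-0.4 -0.2  6.1] F [-0.2  0.5 -5.7] q [-0.43  0.43  1.77  0.    0.95  1.38] w 0.0089
```

Going in freely; set it down and open partway.

Request:
{"name": "send_rows", "arguments": {
  "series": "0 0 2 0 0 0 0;0 0 2 0 0 0 0;0 0 1.5 0 0 0 0;0 0 0 0 0 0 0;0 0 0 0 0 0 0"
}}

```text
clock: 7.55
tcp_pos: [0.5096, -0.1852, 0.0727]
tcp_rot: [[0.973, -0.232, -0.0], [-0.232, -0.973, 0.0], [-0.0, -0.0, -1.0]]
wrist_force: [-0.7, 1.4, -5.3]
grip_width: 0.0084
gripper_force: 58.8
```

```bash
python3 -c "
from h import *
plan([509.2,-184.9,71.6],76.6)"
```

```text
t 7.55 tcp [ 509.6 -185.2   72.7] yaw -103.42 turn [-0.0001  0.0002 -0.0003] shift mm [-0.5 -0.2  1.1] F [-0.7  1.4 -5.3] q [-0.43  0.43  1.78  0.    0.93  1.38] w 0.0084
```

Request:
{"name": "send_rows", "arguments": {
  "series": "0 0 1 0 0 0 0;0 0 1 0 0 0 0;0 0 0 0 0 0 0;0 0 0 0 0 0 0"
}}

```text
clock: 7.95
tcp_pos: [0.5095, -0.1852, 0.0715]
tcp_rot: [[0.973, -0.232, 0.0], [-0.232, -0.973, -0.0], [0.0, 0.0, -1.0]]
wrist_force: [-4.3, 1.1, 5.6]
grip_width: 0.0085
gripper_force: 60.2
```

The block is on the floor (5.6 N up). Release, rise, and go over to the tongue block.

Request:
{"name": "send_rows", "arguments": {
  "series": "0 0 0 0 0 0 0.4;0 0 0 0 0 0 0.4;0 0 0 0 0 0 0.4;0 0 0 0 0 0 0.4;0 0 -15 0 0 0 0.4;0 0 -30 0 0 0 0.4;0 0 -30 0 0 0 0.4;0 0 -20 0 0 0 0.4;0 0 0 0 0 -0.117 0.4;0 0 0 0 0 -0.117 0.4"
}}

```text
clock: 8.95
tcp_pos: [0.5106, -0.1857, 0.167]
tcp_rot: [[1.0, 0.004, 0.003], [0.004, -1.0, -0.001], [0.003, 0.001, -1.0]]
wrist_force: [-0.8, 0.3, -0.4]
grip_width: 0.0344
gripper_force: 0.0
```

Request:
{"name": "send_rows", "arguments": {
  "series": "-8 -35 0 0 0 0 0.4;-8 -35 0 0 0 0 0.4;-8 -35 0 0 0 0 0.4;-8 -35 0 0 0 0 0.4;-8 -35 0 0 0 0 0.4;-8 -35 0 0 0 0 0.4;-8 -35 0 0 0 0 0.4;-8 -35 0 0 0 0 0.4;-8 -35 0 0 0 0 0.4;-7 -20 0 0 0 0 0.4;0 0 0 0 0 0 0.4;0 0 0 0 0 0 0.4"
}}

```text
clock: 10.15
tcp_pos: [0.4309, 0.1498, 0.1658]
tcp_rot: [[1.0, 0.002, 0.001], [0.002, -1.0, -0.0], [0.001, 0.0, -1.0]]
wrist_force: [0.4, 1.0, 0.8]
grip_width: 0.0342
gripper_force: 0.0
```

```bash
python3 - <<'E'
from h import *
plan([430.4,149.9,38],90)
c=cap('top'); P,u,v=cloud(c)
M=(u>262)&(u<395)&(v>185)&(v<300)
ex=np.array([.973,-.232]);ey=np.array([.232,.973])
L=np.c_[(P[:,:2]*1000-[516.1,-149.5])@ex,(P[:,:2]*1000-[516.1,-149.5])@ey]
for n,m in (('notch',(abs(L[:,0])<35)&(L[:,1]<-50)&(L[:,1]>-70)),('deck',(L[:,0]>52)&(L[:,0]<65)&(abs(L[:,1])<60)),('floor',(abs(L[:,0])<35)&(L[:,1]<60)&(L[:,1]>35))):
    print(n,m.sum(),np.median(P[m,2]).round(4))
cv2.imwrite('pics/t3.png',cv2.resize(c['pixels'][170:320,130:400],None,fx=2.9,fy=2.9,interpolation=2))
E
```

```text
t 10.15 tcp [430.9 149.8 165.8] yaw -89.91 turn [ 0.0005 -0.0005  0.0016] shift mm [-5.000e-01 -1.000e-01  1.278e+02] F [0.4 1.  0.8] q [ 0.24  0.21  1.84 -0.    1.1   1.81] w 0.0342
notch 370 0.0598
deck 418 0.062
floor 459 0.0321
```

View pics/t3.png

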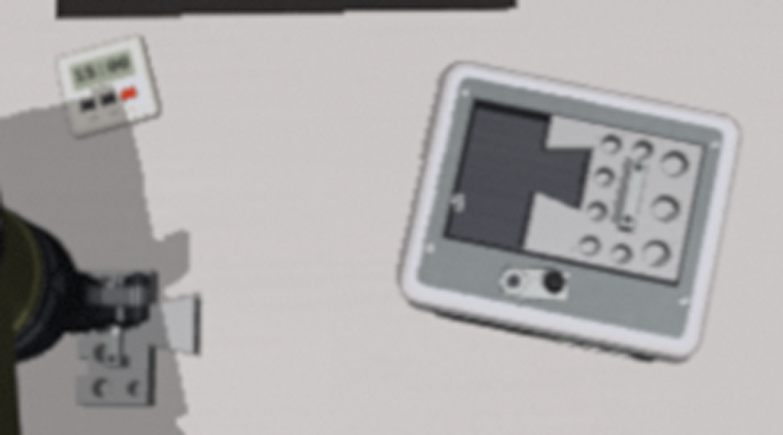

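The notch block sits in the well's −y part, its notch open toward +y, with narrow even gaps at the walls; the latch knob is at about (553,281) in the crop. Now I grasp the tongue block.

Request:
{"name": "send_rows", "arguments": {
  "series": "-0.5 0 25 0 0 0.002 0.4;0 0 30 0 0 0 0.4;0 0 30 0 0 0 0.4;0 0 25 0 0 0 0.4;0 0 14 0 0 0 0.4;0 0 3 0 0 0 0.4;0 0 0 0 0 0 0.4;0 0 0 0 0 0 0;0 0 0 0 0 0 0;0 0 0 0 0 0 0;0 0 0 0 0 0 0;0 0 0 0 0 0 0"
}}

```text
clock: 11.4
tcp_pos: [0.4313, 0.1498, 0.0399]
tcp_rot: [[1.0, -0.002, 0.003], [-0.002, -1.0, 0.0], [0.003, -0.0, -1.0]]
wrist_force: [0.9, -2.2, 5.2]
grip_width: 0.0087
gripper_force: 59.5
```

```bash
python3 - <<'E'
from h import *
plan([430.4,149.9,38],90)
c=cap('top'); g=cv2.cvtColor(c['pixels'],cv2.COLOR_BGR2GRAY).astype(np.float32)
# notch block top: positions of the +y arm ends & dovetail floor in well frame, dark->light edges
a=np.radians(76.6); ex=np.array([np.sin(a),-np.cos(a)]); ey=np.array([np.cos(a),np.sin(a)]); w=np.array([516.1,-149.5])
def prof(x0,y0,dx,dy):
    ss=np.arange(-9,9.1,.5); q=w+np.outer(x0+dx*ss,ex)+np.outer(y0+dy*ss,ey)
    uv=cv2.projectPoints(np.c_[q,np.full(len(q),62.)]/1000,cv2.Rodrigues(np.ascontiguousarray(c['world_to_cam'][:3,:3]))[0],c['world_to_cam'][:3,3],c['intrinsics'],c['D'])[0].reshape(-1,2).astype(np.float32)
    pr=cv2.remap(g,uv[:,:1],uv[:,1:],cv2.INTER_LINEAR).ravel(); d=np.gradient(cv2.GaussianBlur(pr[:,None],(1,5),0).ravel()); i=np.argmax(d); return round(ss[i],1)
print('arm -x end (home y=25), off along -y:',[prof(x,25,0,-1) for x in np.linspace(-38,-18,9)])
print('arm +x end:',[prof(x,25,0,-1) for x in np.linspace(32,42,7)])
print('notch floor (y=-5.5):',[prof(x,-5.5,0,-1) for x in np.linspace(-6,22,9)])
for y in (0,5,10,15,20):
    print(y,'left edge',prof(-15,y,-1,0),'right edge',prof(25,y,1,0))
E
```

```text
t 11.4 tcp [431.3 149.8  39.9] yaw -90.1 turn [-0.0001 -0.0027 -0.0017] shift mm [-0.9 -0.1  1.9] F [ 0.9 -2.2  5.2] q [ 0.24  0.39  1.99 -0.    0.75  1.82] w 0.0087
arm -x end (home y=25), off along -y: [np.float64(0.5), np.float64(0.0), np.float64(1.0), np.float64(0.5), np.float64(0.5), np.float64(0.0), np.float64(1.0), np.float64(0.5), np.float64(0.0)]
arm +x end: [np.float64(1.0), np.float64(0.5), np.float64(0.0), np.float64(0.0), np.float64(0.0), np.float64(0.5), np.float64(0.5)]
notch floor (y=-5.5): [np.float64(1.0), np.float64(0.5), np.float64(0.0), np.float64(1.0), np.float64(0.5), np.float64(0.0), np.float64(0.5), np.float64(0.0), np.float64(0.5)]
0 left edge -4.0 right edge 4.5
5 left edge -6.0 right edge 3.5
10 left edge -7.5 right edge 2.5
15 left edge -7.5 right edge 1.5
20 left edge -8.0 right edge 0.5
```

The notch block is home to within about 1 mm. Next I lift the tongue block and take it over the well.

Request:
{"name": "send_rows", "arguments": {
  "series": "0 0 -5 0 0 0 0;0 0 -15 0 0 0 0;0 0 -25 0 0 0 0;0 0 -25 0 0 0 0;0 0 -25 0 0 0 0;0 0 -12 0 0 0 0;0 0 -3 0 0 0.078 0;0 0 0 0 0 0.078 0;0 0 0 0 0 0.077 0;0 0 0 0 0 0 0"
}}

```text
clock: 12.45
tcp_pos: [0.4293, 0.1497, 0.1487]
tcp_rot: [[0.972, -0.233, -0.001], [-0.233, -0.972, -0.0], [-0.001, 0.0, -1.0]]
wrist_force: [0.1, 0.9, -2.8]
grip_width: 0.0084
gripper_force: 58.7
```

Request:
{"name": "send_rows", "arguments": {
  "series": "10 15 0 0 0 0 0;20 30 0 0 0 0 0;24 36 0 0 0 0 0;24 36 0 0 0 0 0;24 36 0 0 0 0 0;24 36 0 0 0 0 0;17 26 0 0 0 0 0;9 12 0 0 0 0 0;0 0 0 0 0 0 0;0 0 0 0 0 0 0"
}}

```text
clock: 13.45
tcp_pos: [0.5241, -0.1055, 0.1483]
tcp_rot: [[0.973, -0.233, -0.002], [-0.233, -0.973, 0.002], [-0.002, -0.001, -1.0]]
wrist_force: [-0.7, -0.4, -3.6]
grip_width: 0.0087
gripper_force: 58.9
```

```bash
python3 -c "
from h import *
plan([527.7,-107,105],76.6)"
```

```text
t 13.45 tcp [ 524.1 -105.5  148.3] yaw -103.46 turn [-0.001   0.0024 -0.0011] shift mm [ 3.9  0.6 43.3] F [-0.7 -0.4 -3.6] q [-0.28  0.33  1.7   0.    1.11  1.53] w 0.0087
```

Request:
{"name": "send_rows", "arguments": {
  "series": "4 0.6 10 0 0.002 0 0;0 0 12 0 0 0 0;0 0 12 0 0 0 0;0 0 7 0 0 0 0;0 0 0 0 0 0 0;0 0 0 0 0 0 0;0 0 0 0 0 0 0"
}}

```text
clock: 14.15
tcp_pos: [0.5294, -0.1081, 0.1081]
tcp_rot: [[0.972, -0.233, 0.003], [-0.233, -0.972, -0.001], [0.003, 0.0, -1.0]]
wrist_force: [0.9, -0.4, -3.5]
grip_width: 0.0086
gripper_force: 58.8
```

```bash
python3 -c "
from h import *
plan([527.7,-107,98],76.6)
c=cap('top');d=cap('scene')
a=cv2.resize(c['pixels'][180:305,255:395],(390,348),interpolation=2);b=cv2.resize(d['pixels'][195:305,265:405],(400,314),interpolation=2)
b=cv2.copyMakeBorder(b,0,34,0,0,0)
cv2.imwrite('pics/hov2.png',np.hstack([a,b]))"
```

```text
t 14.15 tcp [ 529.4 -108.1  108.1] yaw -103.47 turn [ 0.     -0.0028 -0.0013] shift mm [-1.9 -0.7 10.1] F [ 0.9 -0.4 -3.5] q [-0.28  0.38  1.74  0.    1.01  1.53] w 0.0086
```

View pics/hov2.png

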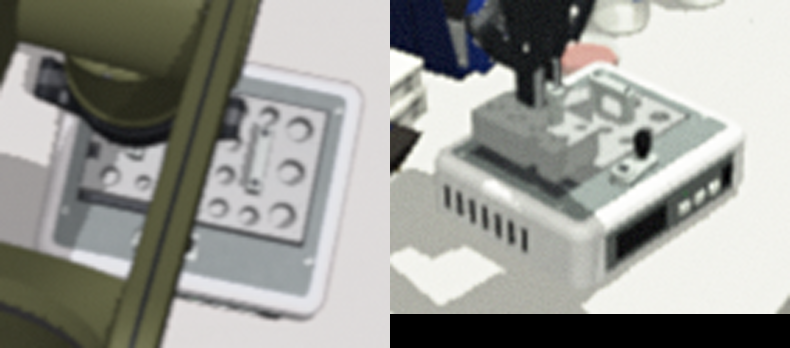

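The tongue block hovers over the well's +y part, tongue over the notch, with only a small position residual left. I correct it and descend.

Request:
{"name": "send_rows", "arguments": {
  "series": "-1.5 -0.7 3 0 -0.002 0 0;0 0 3 0 0 0 0;0 0 2 0 0 0 0;0 0 0 0 0 0 0;0 0 0 0 0 0 0"
}}

```text
clock: 14.75
tcp_pos: [0.5276, -0.107, 0.0997]
tcp_rot: [[0.972, -0.233, -0.0], [-0.233, -0.972, 0.0], [-0.0, -0.0, -1.0]]
wrist_force: [0.1, -0.5, -3.1]
grip_width: 0.0082
gripper_force: 58.8
```

```bash
python3 -c "
from h import *
plan([527.7,-107,98],76.6)"
```

```text
t 14.75 tcp [ 527.6 -107.    99.7] yaw -103.48 turn [-0.      0.0003 -0.0013] shift mm [0.1 0.  1.7] F [ 0.1 -0.5 -3.1] q [-0.28  0.39  1.76  0.    0.99  1.53] w 0.0082
```

Request:
{"name": "send_rows", "arguments": {
  "series": "0 0 2 0 0 -0.001 0;0 0 2 0 0 0 0;0 0 2 0 0 0 0;0 0 0 0 0 0 0"
}}

```text
clock: 15.15
tcp_pos: [0.5274, -0.1069, 0.0934]
tcp_rot: [[0.973, -0.232, -0.001], [-0.232, -0.973, 0.0], [-0.001, -0.0, -1.0]]
wrist_force: [-0.1, -1.2, -2.9]
grip_width: 0.0085
gripper_force: 58.8
```

Request:
{"name": "send_rows", "arguments": {
  "series": "0 0 2 0 0 0 0;0 0 2 0 0 0 0;0 0 0 0 0 0 0"
}}

```text
clock: 15.45
tcp_pos: [0.5274, -0.1069, 0.0895]
tcp_rot: [[0.973, -0.232, -0.001], [-0.232, -0.973, 0.0], [-0.001, -0.0, -1.0]]
wrist_force: [-0.5, -0.2, -4.4]
grip_width: 0.0088
gripper_force: 58.8
```

It is entering freely, about 12 mm deep. I continue down to 71.6.

Request:
{"name": "send_rows", "arguments": {
  "series": "0 0 3 0 0 0 0;0 0 3 0 0 0 0;0 0 3 0 0 0 0;0 0 3 0 0 0 0;0 0 2.5 0 0 0 0;0 0 0 0 0 0 0;0 0 0 0 0 0 0"
}}

```text
clock: 16.15
tcp_pos: [0.5277, -0.1069, 0.0752]
tcp_rot: [[0.973, -0.232, -0.0], [-0.232, -0.973, 0.0], [-0.0, -0.0, -1.0]]
wrist_force: [-0.0, -0.8, -3.2]
grip_width: 0.0087
gripper_force: 58.8
```

Request:
{"name": "send_rows", "arguments": {
  "series": "0 0 1.5 0 0 0 0;0 0 1.5 0 0 0 0;0 0 1 0 0 0 0;0 0 0 0 0 0 0;0 0 0 0 0 0 0"
}}

```text
clock: 16.65
tcp_pos: [0.5277, -0.107, 0.0719]
tcp_rot: [[0.973, -0.232, 0.0], [-0.232, -0.973, -0.0], [0.0, 0.0, -1.0]]
wrist_force: [-1.9, 1.4, 4.3]
grip_width: 0.0087
gripper_force: 59.7
```

Seated on the floor (4.3 N up). Release, rise and turn for the latch.

Request:
{"name": "send_rows", "arguments": {
  "series": "0 0 0 0 0 0 0.4;0 0 0 0 0 0 0.4;0 0 0 0 0 0 0.4;0 0 0 0 0 0 0.4;0 0 -15 0 0 0 0.4;0 0 -30 0 0 0 0.4;0 0 -30 0 0 0 0.4;0 0 -25 0 0 0 0.4"
}}

```text
clock: 17.45
tcp_pos: [0.528, -0.107, 0.1727]
tcp_rot: [[0.973, -0.232, 0.001], [-0.232, -0.973, -0.0], [0.001, 0.0, -1.0]]
wrist_force: [-0.7, -0.7, 0.1]
grip_width: 0.0343
gripper_force: 0.0
```

Request:
{"name": "send_rows", "arguments": {
  "series": "0 -10 0 0 0 -0.131 0.25;0 -30 0 0 0 -0.131 0.25;0 -35 0 0 0 -0.131 0.25;0 -35 0 0 0 -0.131 0.25;0 -35 0 0 0 -0.131 0.25;0 -35 0 0 0 -0.131 0.25;0 0 0 0 0 -0.131 0.25;0 0 0 0 0 -0.131 0.25;0 0 0 0 0 -0.131 0.25;0 0 0 0 0 -0.131 0.25;0 0 0 0 0 -0.131 0.25;0 0 0 0 0 -0.13 0.25"
}}

```text
clock: 18.65
tcp_pos: [0.5022, 0.0677, 0.1712]
tcp_rot: [[0.226, 0.974, -0.0], [0.974, -0.226, 0.0], [0.0, -0.0, -1.0]]
wrist_force: [0.4, 0.5, 0.5]
grip_width: 0.0211
gripper_force: 0.0
```

```bash
python3 - <<'E'
from h import *
c=cap('top'); P,u,v=cloud(c)
ex=np.array([.973,-.232]);ey=np.array([.232,.973])
D=P[:,:2]*1000-[516.1,-149.5]; L=np.c_[D@ex,D@ey]
for n,m in (('notch',(abs(L[:,0])<42)&(L[:,1]<-50)&(L[:,1]>-72)),('tongue',(abs(L[:,0])<42)&(L[:,1]>55)&(L[:,1]<70)),('deck',(L[:,0]>52)&(L[:,0]<65)&(abs(L[:,1])<60))):
    print(n,m.sum(),np.percentile(P[m,2],[50,75,90]).round(4))
m=(abs(L[:,0]+66.5)<20)&(abs(L[:,1]-13)<40)&(P[:,2]>.083)&(P[:,2]<.1); print('knob',m.sum(),np.median(P[m],0).round(4),np.median(L[m],0).round(1))
plan([452.4,-134.5,105],-13.4)
cv2.imwrite('pics/t4.png',cv2.resize(c['pixels'][170:310,240:410],None,fx=4,fy=4,interpolation=2))
E
```

```text
notch 517 [0.0601 0.0626 0.0641]
tongue 360 [0.0608 0.063  0.0645]
deck 427 [0.0618 0.0634 0.0649]
knob 45 [ 0.4543 -0.1354  0.0896] [-62.8  -0.9]
t 18.7 tcp [502.2  67.7 171.2] yaw -12.83 turn [-0.0001  0.      0.01  ] shift mm [-208.2   -1.6   66.2] F [-0.5  0.7  0.4] q [0.05 0.27 1.73 0.   1.14 0.27] w 0.0213
```

View pics/t4.png

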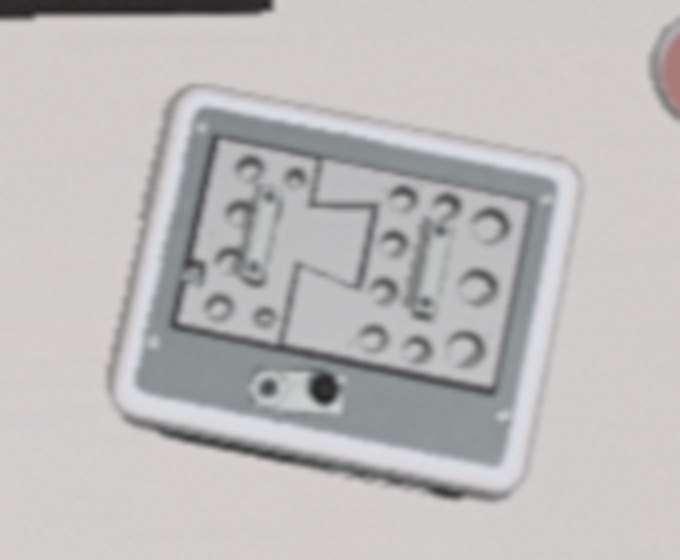

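Both blocks are interlocked and flush. The latch pivot is at (267,387) and the knob at (323,388) in the crop, so the latch stands at about 0.14 rad. I approach the knob.

Request:
{"name": "send_rows", "arguments": {
  "series": "-15 0 0 0 0 0 0.25;-35 0 0 0 0 0 0.25;-40 0 0 0 0 0 0.25;-40 0 0 0 0 0 0.25;-40 0 0 0 0 0 0.25;-28 -0.5 0 0 0 0 0.25;-10 0 10 0 0 0 0.25;0 0 20 0 0 -0.065 0.25;0 0 20 0 0 -0.065 0.25;0 0 10 0 0 0 0.25;0 0 0 0 0 0 0.25;0 0 0 0 0 0 0.25"
}}

```text
clock: 19.9
tcp_pos: [0.4537, -0.1344, 0.1113]
tcp_rot: [[0.105, 0.994, -0.0], [0.994, -0.105, 0.0], [0.0, -0.0, -1.0]]
wrist_force: [-0.5, -0.0, 0.2]
grip_width: 0.0213
gripper_force: 0.0
```

```bash
python3 -c "
from h import *
plan([454.5,-135.3,73],-5.4)"
```

```text
t 19.9 tcp [ 453.7 -134.4  111.3] yaw -6.03 turn [-0.0003 -0.0002 -0.011 ] shift mm [-0.9  0.9 38.3] F [-0.5 -0.   0.2] q [-0.38  0.3   1.88  0.    0.96 -0.27] w 0.0213
```

Request:
{"name": "send_rows", "arguments": {
  "series": "-1 1 12 0 0 -0.011 0.25;0 0 10 0 0 0 0.25;0 0 8 0 0 0 0.25;0 0 5 0 0 0 0.25;0 0 3 0 0 0 0.25;0 0 0 0 0 0 0.25"
}}

```text
clock: 20.5
tcp_pos: [0.4542, -0.1356, 0.073]
tcp_rot: [[0.093, 0.996, -0.001], [0.996, -0.093, 0.0], [0.0, -0.001, -1.0]]
wrist_force: [-0.6, 0.5, -0.1]
grip_width: 0.0212
gripper_force: 0.0
```

Request:
{"name": "send_rows", "arguments": {
  "series": "0.3 3.6 0 0 0 -0.14 0.25;0.3 3.6 0 0 0 -0.14 0.25;0.3 3.6 0 0 0 -0.14 0.25;0.3 3.6 0 0 0 -0.14 0.25;0.3 3.6 0 0 0 -0.14 0.25;0.3 3.6 0 0 0 -0.14 0.25;0 0 0 0 0 0 0.25"
}}

```text
clock: 21.2
tcp_pos: [0.4746, -0.1288, 0.0735]
tcp_rot: [[-0.68, 0.733, 0.0], [0.733, 0.68, -0.001], [-0.001, -0.0, -1.0]]
wrist_force: [0.2, -0.7, -0.6]
grip_width: 0.0212
gripper_force: 0.3
```

```bash
python3 -c "
from h import *
w=np.array([516.1,-149.5]);ex=np.array([.973,-.232]);ey=np.array([.232,.973])
pv=w-66.5*ex+26*ey
th=0.98
t=pv+26*(np.sin(th)*ex-np.cos(th)*ey)
print(t); plan([*t,73],-13.4+np.degrees(th))
th=1.68; t=pv+26*(np.sin(th)*ex-np.cos(th)*ey); print(t); plan([*t,73],-13.4+np.degrees(th))"
```

```text
[ 475.07746248 -127.87511653]
t 21.2 tcp [ 474.6 -128.8   73.5] yaw 42.84 turn [-0.0001  0.0006  0.0015] shift mm [0.4 1.  0.5] F [ 0.2 -0.7 -0.6] q [-0.35  0.38  1.88 -0.    0.88 -1.1 ] w 0.0212
[ 483.23221302 -112.01292174]
t 21.2 tcp [ 474.6 -128.8   73.5] yaw 42.84 turn [-3.000e-04  6.000e-04 -6.985e-01] shift mm [-6.5 17.7  0.5] F [ 0.2 -0.7 -0.6] q [-0.35  0.38  1.88 -0.    0.88 -1.1 ] w 0.0212
```

Request:
{"name": "send_rows", "arguments": {
  "series": "0.3 3.8 0 0 0 -0.14 0.25;0.3 3.8 0 0 0 -0.14 0.25;0.3 3.8 0 0 0 -0.14 0.25;0.3 3.8 0 0 0 -0.14 0.25;0.3 3.8 0 0 0 -0.14 0.25;0 0 0 0 0 0 0.25;0 0 0 0 0 0 0.25"
}}

```text
clock: 21.9
tcp_pos: [0.483, -0.1121, 0.0736]
tcp_rot: [[-0.992, 0.129, 0.001], [0.129, 0.992, -0.0], [-0.001, -0.0, -1.0]]
wrist_force: [0.3, -1.6, -0.5]
grip_width: 0.0213
gripper_force: 0.4
```

Request:
{"name": "send_rows", "arguments": {
  "series": "0 -2 0 0 0 0 0.25;0 0 -15 0 0 0 0.25;0 0 -30 0 0 0 0.25;0 0 -30 0 0 0 0.25;0 0 -25 0 0 0 0.25;0 35 0 0 0 0 0.25;0 45 0 0 0 0 0.25;0 45 0 0 0 0 0.25;0 45 0 0 0 0 0.25;0 30 0 0 0 0 0.25;0 0 0 0 0 0 0.25;0 0 0 0 0 0 0.25"
}}

```text
clock: 23.1
tcp_pos: [0.5066, 0.0849, 0.1731]
tcp_rot: [[-0.992, 0.123, -0.001], [0.123, 0.992, -0.0], [0.001, -0.001, -1.0]]
wrist_force: [0.3, -0.1, -0.2]
grip_width: 0.0215
gripper_force: 0.0
```

```bash
python3 - <<'E'
from h import *
c=cap('top'); P,u,v=cloud(c)
ex=np.array([.973,-.232]);ey=np.array([.232,.973])
D=P[:,:2]*1000-[516.1,-149.5]; L=np.c_[D@ex,D@ey]
m=(abs(L[:,0]+50)<25)&(abs(L[:,1]-26)<12)&(P[:,2]>.083)&(P[:,2]<.1); k=np.median(L[m],0); print('knob',m.sum(),k.round(1),'theta',np.arctan2(k[0]+66.5,26-k[1]))
plan([500,80,170],76)
cv2.imwrite('pics/t5.png',cv2.resize(c['pixels'][170:310,240:410],None,fx=4,fy=4,interpolation=2))
E
```

```text
knob 46 [-40.9  22.8] theta 1.445472369122904
t 23.15 tcp [506.6  84.1 173.1] yaw 82.87 turn [-0.0008 -0.0009  0.1198] shift mm [ 5.4 -5.6  3.1] F [-0.6 -0.4  0.1] q [ 0.08  0.28  1.72 -0.    1.15 -1.36] w 0.0215
```

View pics/t5.png

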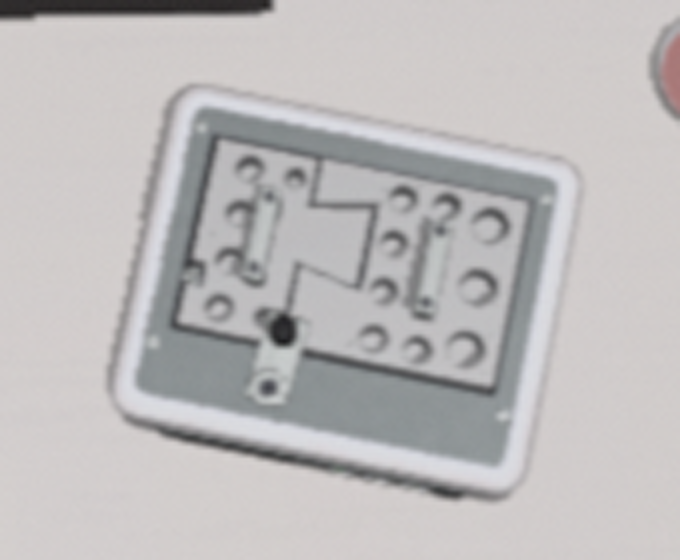

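The latch lies over the joint at about 1.45–1.49 rad: knob at (283,330), pivot at (267,387). That margin over 1.4 rad is thin, so I retrace and nudge it further.

Request:
{"name": "send_rows", "arguments": {
  "series": "0 -30 0 0 0 0 0.25;0 -45 0 0 0 0 0.25;0 -45 0 0 0 0 0.25;0 -45 0 0 0 0 0.25;0 -35 0 0 0 0 0.25;0 0 25 0 0 0 0.25;0 0 30 0 0 0 0.25;0 0 0 0 0 0 0.25;0 0 0 0 0 0 0.25"
}}

```text
clock: 24.05
tcp_pos: [0.4814, -0.1148, 0.1182]
tcp_rot: [[-0.992, 0.126, -0.002], [0.126, 0.992, 0.0], [0.002, 0.0, -1.0]]
wrist_force: [0.5, -0.3, 0.2]
grip_width: 0.0217
gripper_force: 0.0
```

```bash
python3 -c "
from h import *
plan([482.8,-114.1,74],82.8)"
```

```text
t 24.05 tcp [ 481.4 -114.8  118.2] yaw 82.78 turn [ 0.0002 -0.002  -0.0004] shift mm [-1.3  0.9 44.2] F [ 0.5 -0.3  0.2] q [-0.32  0.32  1.82 -0.    1.   -1.76] w 0.0217
```

Request:
{"name": "send_rows", "arguments": {
  "series": "-0.5 -2 15 0 0 0 0.25;0 0 15 0 0 0 0.25;0 0 10 0 0 0 0.25;0 0 4 0 0 0 0.25;0 0 0 0 0 0 0.25;0 2 0 0 0 0 0.25;0 2 0 0 0 0 0.25;0 2 0 0 0 0 0.25;0 2 0 0 0 0 0.25;0 0 0 0 0 0 0.25"
}}

```text
clock: 25.05
tcp_pos: [0.4848, -0.1094, 0.075]
tcp_rot: [[-0.993, 0.122, 0.002], [0.122, 0.993, -0.003], [-0.003, -0.003, -1.0]]
wrist_force: [-0.9, -6.1, 1.0]
grip_width: 0.0215
gripper_force: 3.0
```

It is at the stop (6 N). Back off, rise and clear.

Request:
{"name": "send_rows", "arguments": {
  "series": "0 -3.5 0 0 0 0 0.25;0 0 0 0 0 0 0.25;0 0 -15 0 0 0 0.25;0 0 -30 0 0 0 0.25;0 0 -30 0 0 0 0.25;0 0 -25 0 0 0 0.25;0 35 0 0 0 0 0.25;0 45 0 0 0 0 0.25;0 45 0 0 0 0 0.25;0 45 0 0 0 0 0.25;0 30 0 0 0 0 0.25;0 0 0 0 0 0 0.25"
}}

```text
clock: 26.25
tcp_pos: [0.5077, 0.0908, 0.1741]
tcp_rot: [[-0.993, 0.119, -0.001], [0.119, 0.993, 0.002], [0.001, 0.002, -1.0]]
wrist_force: [-0.7, -0.1, -0.2]
grip_width: 0.0214
gripper_force: 0.0
```

```bash
python3 - <<'E'
from h import *
c=cap('top'); P,u,v=cloud(c)
ex=np.array([.973,-.232]);ey=np.array([.232,.973])
D=P[:,:2]*1000-[516.1,-149.5]; L=np.c_[D@ex,D@ey]
m=(abs(L[:,0]+50)<25)&(abs(L[:,1]-26)<12)&(P[:,2]>.083)&(P[:,2]<.1); k=np.median(L[m],0); print('knob',k.round(1),'theta',np.arctan2(k[0]+66.5,26-k[1]))
for n,m in (('notch',(abs(L[:,0])<42)&(L[:,1]<-50)&(L[:,1]>-72)),('tongue',(abs(L[:,0])<42)&(L[:,1]>55)&(L[:,1]<70))): print(n,np.median(P[m,2]).round(4))
E
```

```text
knob [-40.6  25.6] theta 1.5554463393668414
notch 0.0607
tongue 0.0609
```

```bash
python3 -c "
from rig import arm
print(arm.sign_off())"
```

```text
the job is handed in; nothing more can be done
None
```

The job is handed in: both blocks are in the well, interlocked and level with the deck to within about 1.5 mm by the depth camera, and the latch was pushed to its stop over the joint (measured at about 1.56 rad); no verdict was shown.

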